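Seat the digestion vial, shut the light cover and start the reading

TASK

Ready the small white tube photometer and start its reading using the fingertips only: gently press the vial in the well straight down until it stands on the bottom, then push the blue light cover over from behind and down until it snaps fully shut. Then press the green key down and let it go. Grasp and lift nothing, do not press the green key before the cover is shut, leave the grey key alone, and do not disturb the bottles and the timer beside the instrument.

Things in the scene. Friction and masses are not known exactly. Their poses are not given: they have to be found in the camera images.
- photometer: white bench photometer, fixed; housing 170 (x) x 240 (y) mm, flat deck 62 mm above the bench. Origin: centre of its underside. x points to its rear, y to its left, z up. Black sample turret 90 x 72 mm on the left, centre [15, 60] mm, top 80 mm up. Display on the right, centre [34, -55], tilted to the user, 95 mm high at the rear; two keys on the deck before it
- well_floor (a point): centre of the bottom of the vial well (17.5 mm bore, in the middle of the turret), 60 mm below the turret's top; axes as the photometer's
- sample_vial: capped glass vial, loose, upright in the well: glass 16 mm, white cap 18 mm diameter, 100 mm long, 28 g. Origin: centre of its lower end, z up. Starts proud, lower end 9 to 16 mm above the well's bottom, held by a leaf spring; 2 to 5 N slide it down and it stays where pushed. Seated, the cap's top is 40 mm above the turret
- vial_top (a point): centre of the flat top of the vial's cap, 100 mm along z from the vial's origin
- lid (a joint): angle of the blue light cover, rad: 0 shut, 1.85 open stop; starts at 1.5 to 1.8 (upright or leaning to the rear). Stiff hinge: stays at any angle, needs 1 to 2 N at its front edge. From 0.09 rad a spring ball in the turret's front resists its snap tongue with 6 to 8 N at the front edge, then the cover snaps shut and stays shut
- lid_hinge (a point): middle of the cover's hinge line (along the photometer's y) at the turret's rear edge, 81 mm above the bench; axes as the photometer's. Shut, the blue cover is a hollow box reaching 90 mm forward (-x) from here, 36 mm to either side, 48 mm up, walls 4 mm, open below. Opening swings its front edge up and back. It clears a seated vial by 3 mm, not a proud one
- lid_front (a point): point on the cover's outer (when shut: upper) face, mid-width, 80 mm from the hinge line towards the front edge, 48 mm off the rim plane. Its axes turn with the cover: z is the outward normal of that face, -x points to the cover's front edge. Push here to shut it
- read_key (a joint): travel of the green round key in m: 0 released, 0.005 fully down; it springs back, 4 N fully down. Counts as pressed from 0.0035
- read_key_top (a point): centre of the top of the green key, 22 mm diameter, the key nearer the turret; moves straight down
- zero_key (a joint): travel of the grey round key (not to be pressed) in m: 0 released, 0.005 fully down
- zero_key_top (a point): centre of the top of the grey key, 56 mm to the right of the green one
- amber_bottle: small amber bottle with ribbed cap, 34 mm diameter, 59 mm high, loose on the bench to the left of the photometer; origin: centre of its underside
- white_bottle: white plastic bottle, 47 mm diameter, 98 mm high, loose on the bench to the left of the photometer; origin: centre of its underside
- timer: white lab timer lying flat, 62 x 66 x 19 mm, loose on the bench to the right of the photometer; origin: centre of its underside
There are look-alikes about, which are no part of the job. There is more than one size of the sample_vial; the one meant has the size given above.

How it is judged:
On the way, in this order (a step that is already met when the one before it is completed fails the run):
1. the vial stands on the bottom of the well while the cover is still open (z of sample_vial in the frame of well_floor below 0.003 m and value of joint lid above 1 rad), for 0.2 s.
2. the cover is snapped shut over the seated vial (value of joint lid below 0.03 rad and z of sample_vial in the frame of well_floor below 0.003 m), for 0.2 s.
3. the green key is pressed with the cover shut (value of joint read_key above 0.0035 m and contact force between the fingers and read_key above 0.5 N and value of joint lid below 0.03 rad), for 0.1 s.
At the end, for the whole second after the job is handed in: The vial stands on the bottom of the well (within 3 mm) and in it, the cover is snapped shut (within 0.03 rad), and both keys are released (all of step 2 and horizontal distance between sample_vial and well_floor below 0.004 m and value of joint each of read_key, zero_key below 0.0015 m and linear speed of sample_vial below 0.02 m/s); the robot touches nothing.
It fails at once if the vial is lifted in its well (z of sample_vial in the frame of well_floor above 0.022 m).
It fails at once if the glass vial is pressed harder than 45 N (contact force between the fingers and sample_vial above 45 N).
It fails at once if the green key is pressed while the cover is not shut (value of joint read_key above 0.0025 m and value of joint lid above 0.03 rad).
It fails at once if the grey key is pressed (value of joint zero_key above 0.0025 m).
It fails at once if a bottle or the timer beside the instrument is disturbed (distance of any of amber_bottle, white_bottle, timer from where it was at the start of the episode above 0.02 m).
It also fails if it takes over 51 s, if anything falls off the work surface, if the arm or the gripper's body presses on something with over 40 N, if the wrist force passes 120 N, or if a joint passes its speed limit or range.

ROBOT

A 6-joint arm with a two-finger parallel gripper is mounted at the origin on a cart in front of the work surface, level with it; the furniture and walls round the work are solid. World frame = base frame: x ahead of the robot, y to its left, z up, the work surface at z = 0. Lengths are in m, angles in rad, forces in N, time in s.
With the tool pointing down it reaches from about 0.35 to 0.775 m from the base axis. Payload 5.5 kg.
Tool frame: the origin (TCP) lies at the very end of the fingers, on their centre line; the grasp point (between the pads) lies 19 mm behind it; y points along the fingers, z is the direction in which the jaws open and shut, and the axes are right-handed (so a half turn about y gives the same grasp; the last joint's range is limited). The gripper opens to 85 mm and grips with 20 to 120 N. Pads are 22 mm wide; open, the fingers measure 114 mm over their backs; the gripper's body (76 mm by 85 mm) begins 54 mm behind the grasp point. The pads swing forward as they close: fully open they stand 13 mm farther back than shut.
Start: joints at [1.098, 0.313, 0.046, 1.304, 0, 1.431], TCP at [0.188, 0.543, 0.231] pointing down, gripper open.
Joint ranges: [-2.76, 2.76], [-0.86, 1.69], [-1.03, 1.26], [-2.2, 2.34], [-1.47, 1.5], [-3.14, 3.14]. Speed limits (rad/s): [2.57, 2.57, 3.14, 3.14, 3.14, 3.14].

INTERFACE

Orientations are given as a unit quaternion [w, x, y, z].
In Python, from workcell import env gives the robot as it stands.
- The arm moves only by the shell command python3 -m inch 'ROWS' [OPENING] [FORCE]. ROWS is JSON, a list that holds one entry, the list of rows, each a list of 4 numbers: the shift along the tool's x, y, z in mm, then the turn about the tool's y in degrees. In form: [[[tx, ty, tz, spin], ...]]. A call has 1 to 10 rows; each row is the pose to reach, as a shift and turn from the pose commanded when the call began, along the tool's axes at that moment; what a row does not reach only later rows make up. A row lasts 1/10 s, in which the tool goes at most 50 mm and 8.59 degrees, less where a joint would pass 70% of its speed; a pose out of reach is approached as far as the arm can. A call with a gripper value outside its range is refused whole. OPENING is the finger opening in mm, from 0 to 85.4, set as the call begins (- or left out, the last holds). The fingers move at their own pace and stop on an object; FORCE is the grip in N (left out, the last holds). Time passes only in rows, so rows that repeat a pose let the fingers close. It gives the time, the measured TCP pose, the force and the opening at its end, in the units of the state.
- env.get_state(): the state, without advancing time (a new reading comes with each control period).
- env.read_camera(name): name is "side" or "top"; returns the picture (420x560x3 uint8, blue, green, red); there is no depth.
- env.camera_model(name): a dict with "fx", "fy", "cx", "cy" (pixels), "distortion" ([k1, k2, p1, p2, k3] as OpenCV has them; the pictures are not rectified), "R" (3x3) and "t" (3): a world point X has camera coordinates R X + t. Camera axes: x right, y down, z forward; pixel columns grow to the right and rows downward; lengths in m; the calibration is good to about 2 mm. A picture is of the moment at which its call begins. camera_model takes no time and is no camera call.
- env.hand_in(): hands the job in, once; it reports no verdict.
The state is a dict: "clock": time; "joint_pos": joint angles; "qvel": joint speeds; "tau": joint torques, N m; "tcp_pos": TCP position; "orientation": TCP orientation; "wrist_force": force on the tool from outside, world axes, zero at the start; "ft_torque": the same for the moment, N m; "finger_gap": finger opening in m.
Only numpy, scipy, OpenCV 4.12 (cv2) and the standard library are available. Lean on these libraries where they do the work, as an engineer would, in place of code of your own. Each camera call takes 0.05 s, during which the arm holds its last target.

## Working session

There is one attempt and no reset: what is moved stays moved. The work goes in short steps, Python scripts to look and compute and a shell command to move; the robot and the scene stay as the last step left them, time stands still between calls to the robot, and variables do not carry over. Pictures are saved under pics/ and viewed, and the job is handed in when it is done.

```bash
ls; mkdir -p pics; python3 - <<'E'
from workcell import env
import cv2
s=env.get_state()
print(s)
for n in("side","top"):
    cv2.imwrite(f"pics/{n}0.png",env.read_camera(n)); print(n,env.camera_model(n))
E
```

```text
pics
{'clock': 0.0, 'joint_pos': array([1.09843686e+00, 3.13978582e-01, 4.49669245e-02, 1.30356682e+00,
       1.67867585e-05, 1.43124182e+00]), 'qvel': array([ 2.33673321e-04, -9.70011066e-04,  1.22697343e-03, -8.30548676e-05,
        1.39787597e-03, -3.35084738e-04]), 'tau': array([ 1.58782004e-04, -4.80631471e+01,  2.98530489e+01,  1.94057106e-02,
       -7.86257579e-05,  5.97878994e-06]), 'tcp_pos': array([0.18759888, 0.54300547, 0.23041633]), 'orientation': array([-0.69674022,  0.69793829, -0.11731746,  0.11692657]), 'wrist_force': array([-0.4111141 ,  0.36993663,  0.06607005]), 'ft_torque': array([-0.00861947,  0.02444387, -0.00745546]), 'finger_gap': 0.08522828423780442}
side {'fx': 466.6010626801922, 'fy': 466.6010626801922, 'cx': 279.4105680576055, 'cy': 206.39649802844764, 'distortion': array([0.02244453, 0.        , 0.        , 0.        , 0.        ]), 'R': array([[-0.99081581, -0.13353082,  0.02129675],
       [-0.07989015,  0.45102012, -0.88893105],
       [ 0.10909443, -0.88246834, -0.45754566]]), 't': array([0.48267894, 0.07316909, 1.02793799])}
top {'fx': 452.72784186017435, 'fy': 452.72784186017435, 'cx': 281.46366034887, 'cy': 216.00398421204363, 'distortion': array([-0.13017617,  0.        ,  0.        ,  0.        ,  0.        ]), 'R': array([[-1.52992168e-04, -9.99992411e-01, -3.89286572e-03],
       [-9.82706236e-01,  8.71192461e-04, -1.85169370e-01],
       [ 1.85171356e-01,  3.79721395e-03, -9.82698911e-01]]), 't': array([0.10409702, 0.49834015, 1.02037729])}
```

View pics/side0.png

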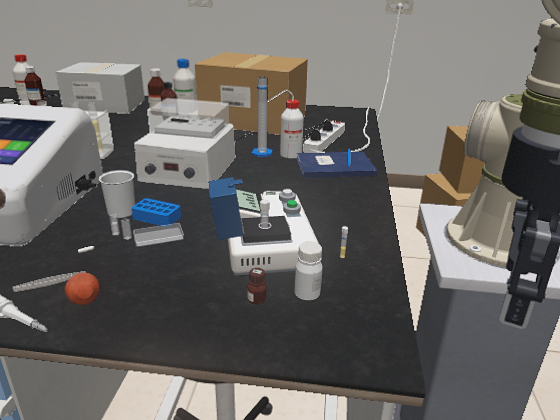

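View pics/top0.png

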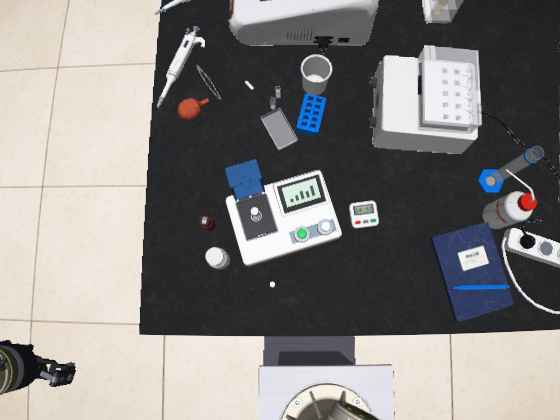

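```bash
python3 - <<'E'
import cv2
t=cv2.imread("pics/top0.png")[150:300,190:390]; cv2.imwrite("pics/topc.png",cv2.resize(t,None,fx=4,fy=4,interpolation=cv2.INTER_CUBIC))
t=cv2.imread("pics/side0.png")[165:310,190:360]; cv2.imwrite("pics/sidec.png",cv2.resize(t,None,fx=4,fy=4,interpolation=cv2.INTER_CUBIC))
E
```

```text
(no output)
```

View pics/topc.png

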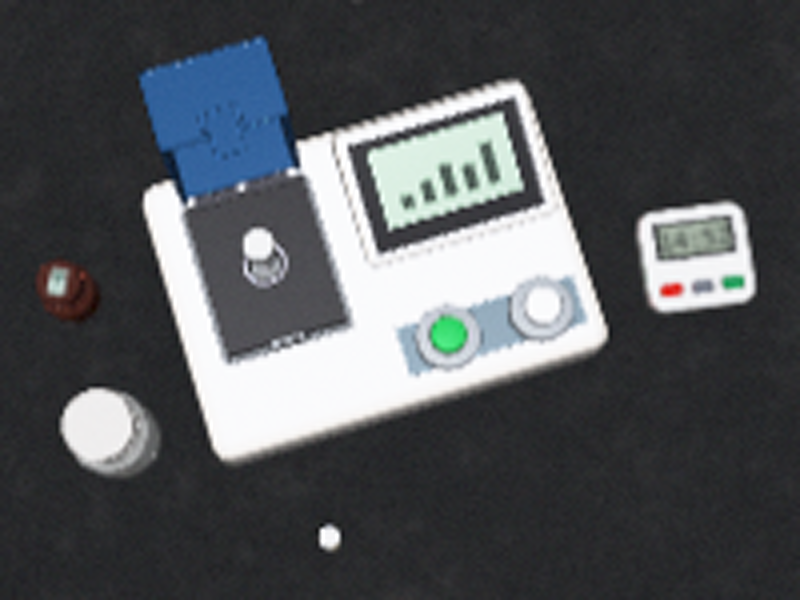

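View pics/sidec.png

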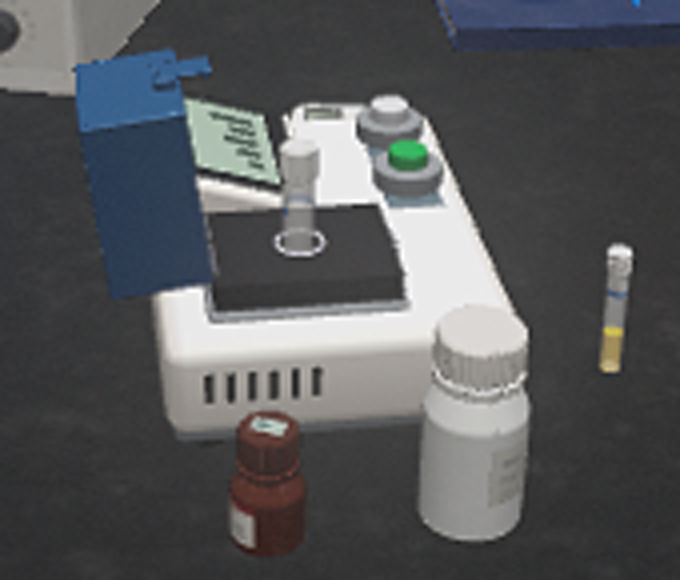

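```bash
cat > h.py <<'E'
import numpy as np, cv2
from workcell import env
from scipy.optimize import least_squares
CM={n:env.camera_model(n) for n in("side","top")}
def proj(n,P):
    c=CM[n]; K=np.array([[c["fx"],0,c["cx"]],[0,c["fy"],c["cy"]],[0,0,1]])
    return cv2.projectPoints(np.asarray(P,float).reshape(-1,1,3),cv2.Rodrigues(c["R"])[0],c["t"],K,c["distortion"])[0].reshape(-1,2)
def tri(ps,pt):
    f=lambda X:np.r_[proj("side",X)[0]-ps,proj("top",X)[0]-pt]
    r=least_squares(f,[.5,.1,.1]); return r.x,r.fun
def tc(p): return np.array(p)/4+[190,150]
def sc(p): return np.array(p)/4+[190,165]
def W(q,P):
    P=np.asarray(P,float)/1000; c,s=np.cos(q[2]),np.sin(q[2])
    return np.array([q[0]+c*P[0]-s*P[1],q[1]+s*P[0]+c*P[1],P[2]])
def lid(a,P):  # P in mm rel. hinge when shut -> model mm
    x,y,z=P; c,s=np.cos(a),np.sin(a)
    # -x -> up and back
    return [60+c*x+s*z, 60+y, 81 - s*x + c*z]
E
cat > fit.py <<'E'
from h import *
obs=[("top",tc(p),m) for p,m in [((228,360),(-30,96,80)),((352,322),(-30,24,80)),((302,172),(60,24,80)),((185,207),(60,96,80)),((266,264),(15,60,80))]]
obs+=[("side",sc(p),m) for p,m in [((405,300),(-30,96,80)),((380,206),(-30,24,80)),((300,242),(15,60,80))]]
lo=[("side",sc(p),m) for p,m in [((80,133),(-90,36,48)),((185,110),(-90,36,0)),((110,297),(0,36,48)),((77,70),(-90,-36,48)),((173,52),(-90,-36,0))]]
lo+=[("top",tc(p),m) for p,m in [((142,75),(-90,36,48)),((263,40),(-90,-36,48)),((160,148),(-90,36,0)),((290,115),(-90,-36,0))]]
def f(q):
    r=[proj(n,W(q,m))[0]-p for n,p,m in obs]
    r+=[proj(n,W(q,lid(q[3],m)))[0]-p for n,p,m in lo]
    return np.ravel(r)
r=least_squares(f,[.5,.1,-.2,1.6],loss='soft_l1')
q=r.x; print(q); print(f(q).reshape(-1,2).round(1).tolist())
for k,a,b in [("vial",(300,147),(258,240)),("green",(409,150),(449,331)),("grey",(390,104),(545,302))]:
    X,e=tri(sc(a),tc(b)); c,s=np.cos(q[2]),np.sin(q[2]); d=X[:2]-q[:2]
    print(k,X.round(4),e.round(1),"model",(c*d[0]+s*d[1]).round(4),(-s*d[0]+c*d[1]).round(4))
print("well",W(q,(15,60,120)),"lidfront",W(q,lid(q[3],(-80,0,48))))
E
python3 fit.py
```

```text
[0.49575384 0.10001031 0.29276878 1.70985301]
[[-0.7, -1.0], [-1.2, -0.6], [0.1, -0.1], [-0.7, 0.0], [-0.5, -0.3], [1.3, -7.2], [1.0, -1.7], [1.2, -0.7], [-0.1, -1.3], [0.7, -0.3], [1.5, 0.8], [-0.4, -2.3], [0.8, -2.1], [-1.4, -1.5], [0.5, -2.1], [-0.4, 0.0], [-0.2, -1.3]]
vial [0.4957 0.1622 0.13  ] [-0.1 -0.   0.   0.1] model 0.0179 0.0595
green [0.4536 0.0566 0.0795] [ 0.  0. -0. -0.] model -0.0529 -0.0294
grey [0.4703 0.0018 0.0796] [ 0.1  0.  -0.  -0.1] model -0.0528 -0.0867
well [0.49279931 0.16178628 0.12      ] lidfront [0.59201527 0.19169301 0.15357454]
```

```bash
sed -i 's/((405,300),(-30,96,80)),//' fit.py; python3 fit.py; cat >> h.py <<'E'
from scipy.spatial.transform import Rotation as Ro
Q=np.array([.4958,.1000,.2928])
def tool():
    s=env.get_state(); w=s["orientation"]; return s,Ro.from_quat([w[1],w[2],w[3],w[0]]).as_matrix()
def rep(*targets):
    s,R=tool(); print("t",round(s["clock"],2),"tcp",s["tcp_pos"].round(4),"F",s["wrist_force"].round(1),"gap",round(s["finger_gap"],4)); 
    print("model mm",inv(s["tcp_pos"]).round(1))
    for T in targets: print("  shift tool mm",(R.T@(np.array(T)-s["tcp_pos"])*1000).round(1))
    return s,R
def inv(X):
    c,s_=np.cos(Q[2]),np.sin(Q[2]); d=(np.array(X)-np.r_[Q[:2],0])*1000; return np.array([c*d[0]+s_*d[1],-s_*d[0]+c*d[1],d[2]])
E
python3 - <<'E'
from h import *
s,R=tool();print(R.round(3))
rep((.494,.162,.2))
E
```

```text
[0.49574851 0.09949652 0.29843025 1.71602475]
[[-0.3, -0.8], [-0.9, -0.6], [0.2, 0.0], [-0.5, 0.3], [-0.2, -0.1], [1.1, -1.9], [1.5, -0.8], [-0.0, -1.1], [0.8, -0.3], [1.9, 1.0], [-0.6, -2.0], [0.6, -2.1], [-1.5, -1.3], [0.4, -2.1], [-0.3, 0.1], [-0.2, -1.4]]
vial [0.4957 0.1622 0.13  ] [-0.1 -0.   0.   0.1] model 0.0184 0.0599
green [0.4536 0.0566 0.0795] [ 0.  0. -0. -0.] model -0.0529 -0.0286
grey [0.4703 0.0018 0.0796] [ 0.1  0.  -0.  -0.1] model -0.0531 -0.0859
well [0.49244429 0.16125478 0.12      ] lidfront [0.59191639 0.1918541  0.15321134]
[[ 0.945 -0.001  0.327]
 [-0.327 -0.001  0.945]
 [-0.    -1.    -0.002]]
t 0.1 tcp [0.1877 0.5431 0.2305] F [-0.1 -1.2 -1.1] gap 0.0857
model mm [-167.2  513.1  230.5]
  shift tool mm [ 414.    30.8 -260. ]
```

```bash
python3 -m inch '[[[40,0,-25,-4],[80,0,-50,-8],[120,0,-75,-12],[160,0,-100,-16],[200,0,-126,-20],[240,0,-151,-24],[280,0,-176,-28],[320,0,-201,-32],[360,0,-226,-36],[400,0,-250,-36]]]' 0 20; python3 - <<'E'
from h import *
s,R=rep((.494,.1615,.15)); print(R.round(3),s["joint_pos"].round(2))
for n in("side","top"): cv2.imwrite(f"pics/{n}1.png",env.read_camera(n))
E
```

```text
clock: 1.1
tcp_pos: [0.4849, 0.1747, 0.2311]
orientation: [0.699, -0.699, -0.104, 0.105]
wrist_force: [1.8, 0.5, -0.3]
finger_gap: -0.0005
t 1.1 tcp [0.4849 0.1747 0.2311] F [ 1.8  0.5 -0.3] gap -0.0005
model mm [ 11.1  74.7 231.1]
  shift tool mm [  4.9  81.1 -15.3]
[[ 0.956 -0.    -0.292]
 [ 0.292  0.     0.956]
 [-0.    -1.     0.   ]] [ 0.19  0.2  -0.11  1.27  0.   -0.11]
```

```bash
python3 -m inch '[[[3,20,-8,0],[5,40,-15,0],[5,60,-15,0],[5,60,-15,0]]]'; python3 - <<'E'
from h import *
s,R=rep((.494,.1615,.15))
for n in("side","top"): 
    im=env.read_camera(n); u=proj(n,s["tcp_pos"])[0]; print(n,u)
    x,y=(int(v) for v in u); x0,y0=x-70,y-60
    c=cv2.resize(im[y0:y0+130,x0:x0+140],None,fx=4,fy=4,interpolation=cv2.INTER_CUBIC)
    cv2.drawMarker(c,tuple(int(v) for v in (u-[x0,y0])*4),(0,0,255),0,20)
    cv2.imwrite(f"pics/{n}2.png",c)
E
```

```text
clock: 1.6
tcp_pos: [0.4908, 0.1636, 0.1684]
orientation: [0.699, -0.699, -0.102, 0.106]
wrist_force: [-0.1, -0.0, -0.7]
finger_gap: -0.0003
t 1.6 tcp [0.4908 0.1636 0.1684] F [-0.1 -0.  -0.7] gap -0.0003
model mm [ 13.6  62.3 168.4]
  shift tool mm [ 2.5 18.4 -2.9]
side [267.53196584 183.64433593]
top [252.67781204 208.81797388]
```

View pics/side2.png

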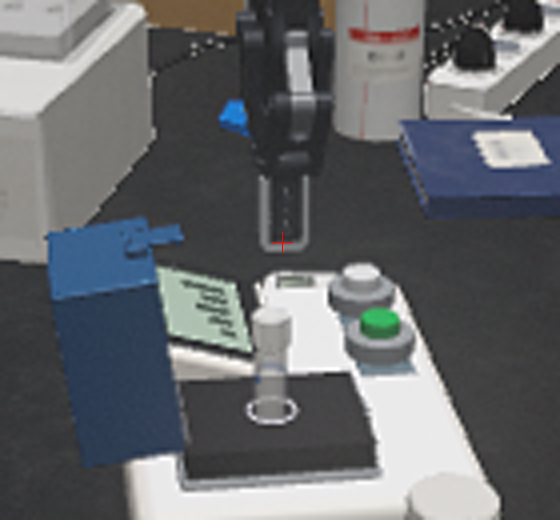

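View pics/top2.png

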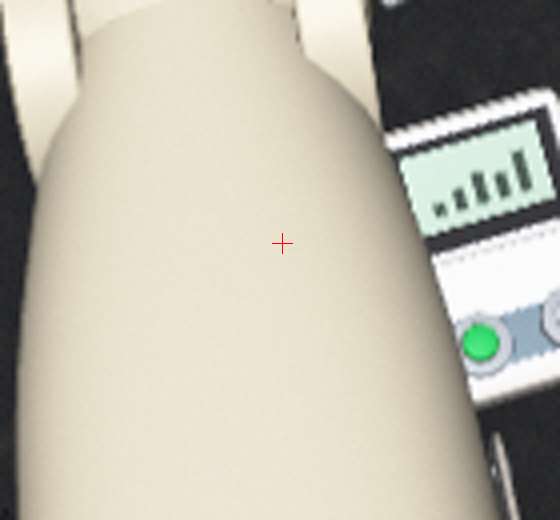

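```bash
python3 -m inch '[[[3,10,-1,0],[3,20,-1,0],[3,26,-1,0],[3,29,-1,0],[3,29,-1,0],[3,29,-1,0]]]'; python3 - <<'E'
from h import *
s,R=rep((.4950,.1620,.12))
n="side"; im=env.read_camera(n); cv2.imwrite("pics/side3.png",cv2.resize(im[150:270,200:340],None,fx=5,fy=5,interpolation=cv2.INTER_CUBIC))
E
```

```text
clock: 2.3
tcp_pos: [0.4966, 0.1635, 0.1424]
orientation: [0.699, -0.699, -0.104, 0.104]
wrist_force: [0.1, -0.4, -0.4]
finger_gap: -0.0001
t 2.3 tcp [0.4966 0.1635 0.1424] F [ 0.1 -0.4 -0.4] gap -0.0001
model mm [ 19.1  60.6 142.4]
  shift tool mm [-2.  22.4 -1. ]
```

View pics/side3.png

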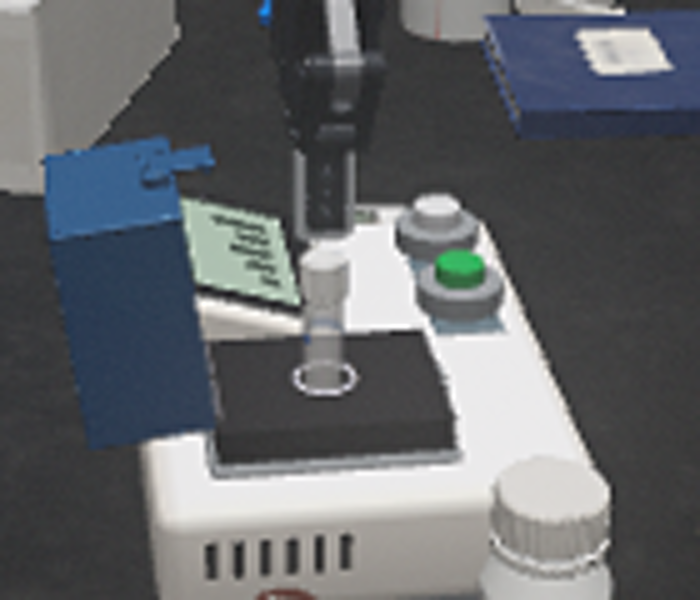

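```bash
python3 -m inch '[[[-1,3,-1,0],[-1,6,-1,0],[-1,8,-1,0],[-1,10,-1,0],[-1,12,-1,0],[-1,14,-1,0],[-1,14,-1,0]]]'
```

```text
clock: 3.05
tcp_pos: [0.4959, 0.1623, 0.1282]
orientation: [0.699, -0.699, -0.104, 0.104]
wrist_force: [0.3, -0.2, 1.1]
finger_gap: -0.0003
```

```bash
python3 -m inch '[[[0,1,0,0],[0,2,0,0],[0,3,0,0],[0,4,0,0],[0,4,0,0]]]'
```

```text
clock: 3.55
tcp_pos: [0.4959, 0.1623, 0.1241]
orientation: [0.699, -0.699, -0.104, 0.104]
wrist_force: [0.1, -1.0, 2.0]
finger_gap: -0.0001
```

```bash
python3 -m inch '[[[0,1,0,0],[0,2,0,0],[0,3,0,0],[0,3,0,0]]]'
```

```text
clock: 3.95
tcp_pos: [0.4958, 0.1623, 0.1211]
orientation: [0.699, -0.699, -0.104, 0.104]
wrist_force: [0.3, 0.2, 2.3]
finger_gap: 0.0003
```

```bash
python3 -m inch '[[[0,0.5,0,0],[0,1,0,0],[0,1,0,0]]]'; python3 -m inch '[[[0,0.4,0,0],[0,0.4,0,0]]]'
```

```text
clock: 4.25
tcp_pos: [0.4959, 0.1623, 0.1202]
orientation: [0.699, -0.699, -0.104, 0.104]
wrist_force: [-0.9, -0.5, 2.3]
finger_gap: 0.0001
clock: 4.45
tcp_pos: [0.4959, 0.1623, 0.1201]
orientation: [0.699, -0.699, -0.104, 0.104]
wrist_force: [-1.8, -1.0, 4.2]
finger_gap: 0.0
```

```bash
python3 -m inch '[[[0,0.4,0,0],[0,0.4,0,0]]]';  python3 -m inch '[[[0,0.4,0,0],[0,0.4,0,0]]]'
```

```text
clock: 4.65
tcp_pos: [0.496, 0.1623, 0.12]
orientation: [0.699, -0.699, -0.104, 0.104]
wrist_force: [-2.0, -0.3, 6.6]
finger_gap: -0.0001
clock: 4.85
tcp_pos: [0.496, 0.1623, 0.12]
orientation: [-0.699, 0.699, 0.104, -0.104]
wrist_force: [-3.7, -1.4, 10.1]
finger_gap: 0.0004
```

```bash
sed -i 's/.2928\]/.2975]/' h.py; python3 -m inch '[[[0,-25,0,0],[0,-50,0,0],[0,-90,0,0],[0,-100,0,0],[0,-100,0,0]]]';python3 -m inch '[[[35,0,-1,0],[70,0,-1,0],[105,0,-1,0],[130,0,-1,0],[130,0,-1,0],[130,0,-1,0]]]'; python3 - <<'E'
from h import *
s,R=rep(W(Q,(150,60,145)))
n="side"; im=env.read_camera(n); cv2.imwrite("pics/side4.png",cv2.resize(im[130:270,180:340],None,fx=4,fy=4,interpolation=cv2.INTER_CUBIC))
E
```

```text
clock: 5.35
tcp_pos: [0.4972, 0.1626, 0.2206]
orientation: [0.7, -0.699, -0.105, 0.103]
wrist_force: [-0.0, 0.2, -1.0]
finger_gap: 0.0003
clock: 5.95
tcp_pos: [0.6197, 0.1991, 0.2162]
orientation: [-0.699, 0.699, 0.103, -0.106]
wrist_force: [-0.0, -0.1, -1.0]
finger_gap: -0.0002
t 5.95 tcp [0.6197 0.1991 0.2162] F [-0.  -0.1 -1. ] gap -0.0002
model mm [147.5  58.4 216.2]
  shift tool mm [ 2.8 71.2  1.6]
```

View pics/side4.png

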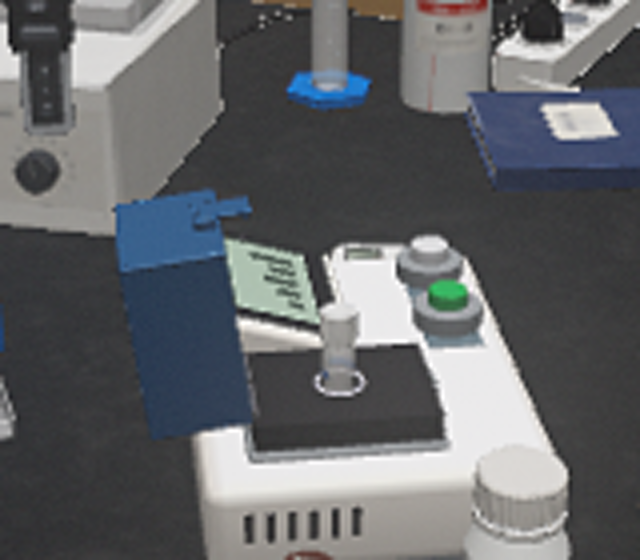

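```bash
python3 -m inch '[[[2,20,1,0],[2,45,1,0],[2,61,1,0],[2,61,1,0],[2,61,1,0]]]'; python3 -m inch '[[[-8,0,0,0],[-16,0,0,0],[-22,-1,0,0],[-27,-2,0,0],[-32,-3,0,0],[-37,-5,0,0],[-37,-5,0,0]]]'; python3 - <<'E'
from h import *
s,R=rep(W(Q,(87,60,172)))
n="side"; im=env.read_camera(n); cv2.imwrite("pics/side5.png",cv2.resize(im[130:270,180:340],None,fx=4,fy=4,interpolation=cv2.INTER_CUBIC))
E
```

```text
clock: 6.5
tcp_pos: [0.6213, 0.2005, 0.1584]
orientation: [0.699, -0.699, -0.104, 0.104]
wrist_force: [1.0, 0.7, 0.3]
finger_gap: -0.0
clock: 7.2
tcp_pos: [0.5861, 0.1898, 0.1636]
orientation: [-0.699, 0.699, 0.104, -0.104]
wrist_force: [1.2, 0.2, 0.6]
finger_gap: -0.0005
t 7.2 tcp [0.5861 0.1898 0.1636] F [1.2 0.2 0.6] gap -0.0005
model mm [112.7  59.3 163.6]
  shift tool mm [-25.7  -8.4   0.6]
```

View pics/side5.png

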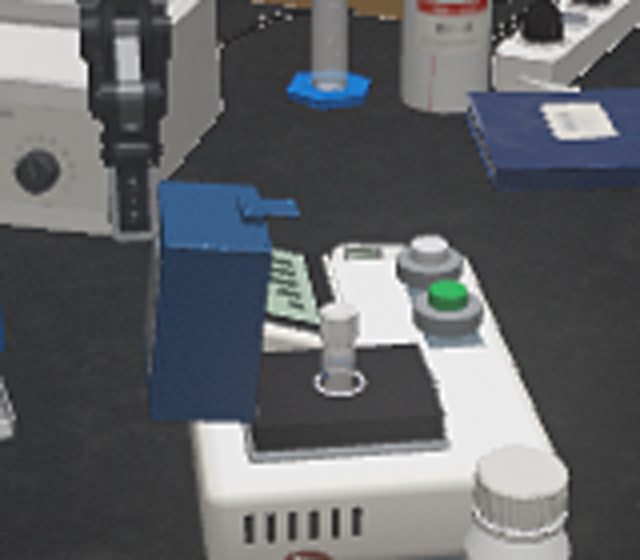

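```bash
python3 -m inch '[[[-9,-3,0,0],[-18,-6,0,0],[-26,-8,0,0],[-35,-9,0,0],[-45,-9,0,0],[-54,-9,0,0],[-63,-7,0,0],[-72,-5,0,0],[-81,-2,0,0],[-81,-2,0,0]]]'; python3 - <<'E'
from h import *
s,R=rep(W(Q,(9,60,150)))
n="side"; im=env.read_camera(n); cv2.imwrite("pics/side6.png",cv2.resize(im[130:270,180:340],None,fx=4,fy=4,interpolation=cv2.INTER_CUBIC))
E
```

```text
clock: 8.25
tcp_pos: [0.5074, 0.1659, 0.1645]
orientation: [-0.699, 0.699, 0.103, -0.105]
wrist_force: [-0.4, -0.3, -0.2]
finger_gap: -0.0001
t 8.25 tcp [0.5074 0.1659 0.1645] F [-0.4 -0.3 -0.2] gap -0.0001
model mm [ 30.4  59.7 164.5]
  shift tool mm [-21.4  14.5   0.3]
```

View pics/side6.png

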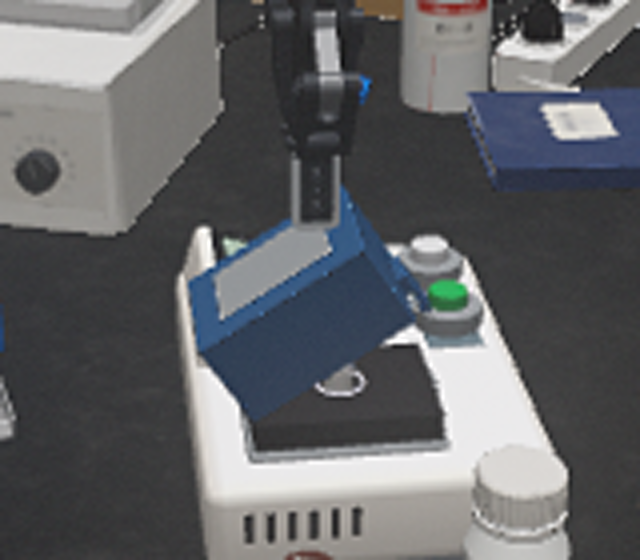

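Lid is now at about 0.6 rad, with the fingertip on its outer face. I keep following the arc down.

```bash
python3 -m inch '[[[-7,4,0,0],[-14,9,0,0],[-21,14,0,0],[-25,18,0,0],[-29,22,0,0],[-33,26,0,0],[-33,26,0,0]]]'; python3 - <<'E'
from h import *
s,R=rep(W(Q,(-9,60,129)))
n="side"; im=env.read_camera(n); cv2.imwrite("pics/side7.png",cv2.resize(im[130:270,180:340],None,fx=4,fy=4,interpolation=cv2.INTER_CUBIC))
E
```

```text
clock: 9.0
tcp_pos: [0.4768, 0.1566, 0.1383]
orientation: [0.699, -0.699, -0.104, 0.105]
wrist_force: [0.3, 0.0, -0.9]
finger_gap: 0.0001
t 9.0 tcp [0.4768 0.1566 0.1383] F [ 0.3  0.  -0.9] gap 0.0001
model mm [ -1.6  59.7 138.3]
  shift tool mm [-7.4  9.3  0.2]
```

View pics/side7.png

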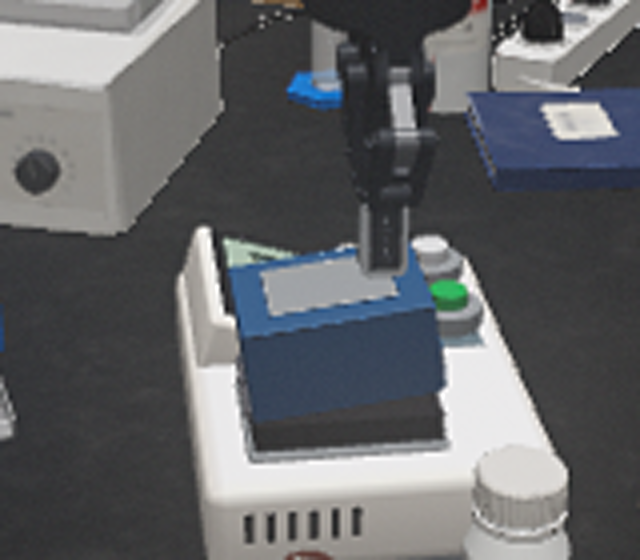

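```bash
python3 -m inch '[[[-4,2,0,0],[-8,4,0,0],[-11,6,0,0],[-11,8,0,0],[-11,10,0,0],[-11,11,0,0],[-11,11,0,0]]]'; python3 -m inch '[[[0,0.5,0,0],[0,1,0,0],[0,1,0,0]]]'
```

```text
clock: 9.75
tcp_pos: [0.4665, 0.1534, 0.1289]
orientation: [-0.699, 0.699, 0.104, -0.104]
wrist_force: [-4.4, -0.8, 11.3]
finger_gap: 0.0
clock: 10.05
tcp_pos: [0.4664, 0.1534, 0.1287]
orientation: [-0.699, 0.7, 0.104, -0.104]
wrist_force: [-6.3, -2.2, 16.8]
finger_gap: -0.0001
```

```bash
python3 -m inch '[[[0,0.5,0,0],[0,1,0,0],[0,1.2,0,0],[0,1.2,0,0]]]';  python3 -m inch '[[[0,-15,0,0],[0,-30,0,0],[0,-50,0,0],[0,-50,0,0],[0,-50,0,0]]]'; python3 - <<'E'
from h import *
G=W(Q,(-53,-29,90)); print(G)
s,R=rep(np.r_[.4536,.0566,.0995],G)
n="side"; im=env.read_camera(n); cv2.imwrite("pics/side8.png",cv2.resize(im[130:270,180:340],None,fx=4,fy=4,interpolation=cv2.INTER_CUBIC))
E
```

```text
clock: 10.45
tcp_pos: [0.4664, 0.1534, 0.1286]
orientation: [-0.699, 0.7, 0.104, -0.104]
wrist_force: [-8.2, -1.6, 25.3]
finger_gap: 0.0003
clock: 10.95
tcp_pos: [0.4671, 0.1536, 0.1755]
orientation: [0.699, -0.699, -0.104, 0.104]
wrist_force: [-0.9, -0.2, -0.6]
finger_gap: 0.0001
[0.45362897 0.05673796 0.09      ]
t 10.95 tcp [0.4671 0.1536 0.1755] F [-0.9 -0.2 -0.6] gap 0.0001
model mm [-11.7  59.6 175.5]
  shift tool mm [-41.2  76.  -88.8]
  shift tool mm [-41.1  85.5 -88.7]
```

View pics/side8.png

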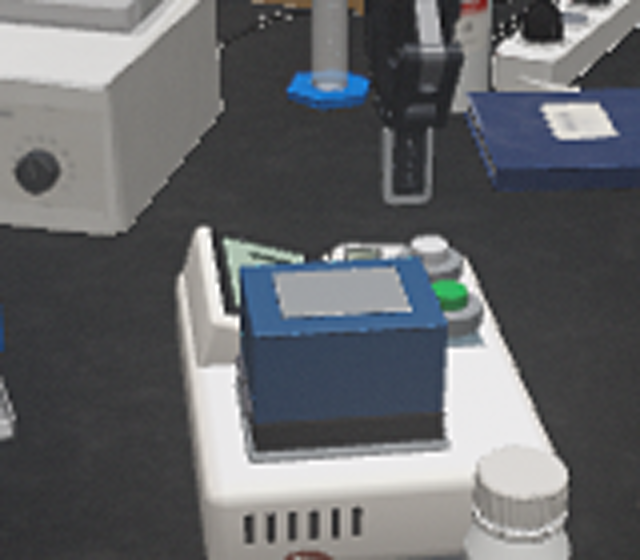

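```bash
python3 -m inch '[[[-20,0,-40,0],[-41,0,-80,0],[-41,10,-89,0],[-41,40,-89,0],[-41,70,-89,0],[-41,72,-89,0],[-41,72,-89,0]]]'; python3 - <<'E'
from h import *
s,R=rep(np.r_[.4536,.0566,.0795])
n="side"; im=env.read_camera(n); cv2.imwrite("pics/side9.png",cv2.resize(im[130:270,200:360],None,fx=4,fy=4,interpolation=cv2.INTER_CUBIC))
E
```

```text
clock: 11.7
tcp_pos: [0.4527, 0.0568, 0.1029]
orientation: [0.7, -0.699, -0.103, 0.105]
wrist_force: [-0.3, 0.8, 0.3]
finger_gap: -0.0002
t 11.7 tcp [0.4527 0.0568 0.1029] F [-0.3  0.8  0.3] gap -0.0002
model mm [-53.9 -28.7 102.9]
  shift tool mm [ 0.9 23.4 -0.5]
```

View pics/side9.png

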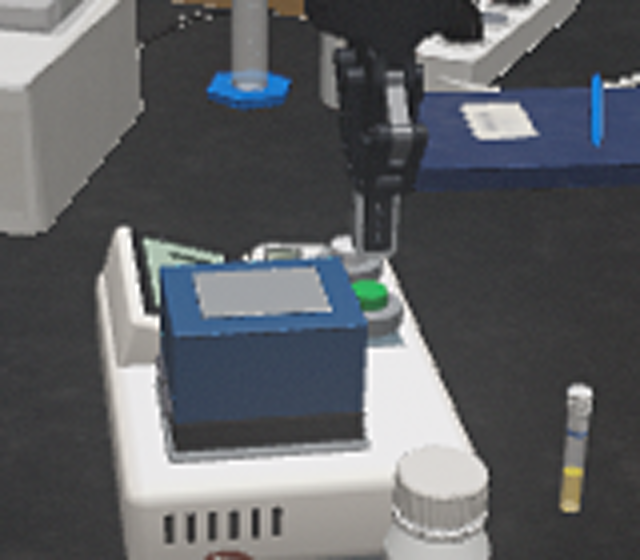

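```bash
python3 -m inch '[[[0,8,0,0],[0,16,0,0],[0,20,0,0],[0,21,0,0],[0,22,0,0],[0,22,0,0]]]';python3 -m inch '[[[0,1,0,0],[0,2,0,0],[0,2,0,0]]]'
```

```text
clock: 12.35
tcp_pos: [0.4538, 0.0566, 0.082]
orientation: [0.7, -0.699, -0.104, 0.104]
wrist_force: [-1.3, 0.9, 1.9]
finger_gap: 0.0002
clock: 12.65
tcp_pos: [0.4539, 0.0566, 0.0799]
orientation: [0.699, -0.699, -0.104, 0.104]
wrist_force: [-2.1, 0.9, 4.1]
finger_gap: 0.0001
```

```bash
python3 -m inch '[[[0,1,0,0],[0,2,0,0],[0,2,0,0]]]';python3 -m inch '[[[0,1,0,0],[0,1.5,0,0],[0,1.5,0,0]]]'
```

```text
clock: 12.95
tcp_pos: [0.4539, 0.0566, 0.0786]
orientation: [0.699, -0.699, -0.104, 0.104]
wrist_force: [-3.0, 1.0, 9.7]
finger_gap: 0.0001
clock: 13.25
tcp_pos: [0.454, 0.0566, 0.0783]
orientation: [-0.699, 0.699, 0.105, -0.104]
wrist_force: [-7.6, 1.2, 20.3]
finger_gap: 0.0
```

```bash
for i in 1 2 3 4 5 6 7; do python3 -m inch '[[[0,-1.5,0,0],[0,-1.5,0,0],[0,-1.5,0,0]]]' | grep -E 'tcp|wrist'; done
```

```text
tcp_pos: [0.454, 0.0566, 0.0785]
wrist_force: [-3.3, 0.7, 9.7]
tcp_pos: [0.4539, 0.0565, 0.0793]
wrist_force: [-1.2, 1.5, 2.7]
tcp_pos: [0.4539, 0.0565, 0.0808]
wrist_force: [-1.2, 0.9, 3.2]
tcp_pos: [0.454, 0.0564, 0.0824]
wrist_force: [-1.0, 0.6, 1.7]
tcp_pos: [0.4539, 0.0563, 0.0838]
wrist_force: [-0.4, -1.1, 0.2]
tcp_pos: [0.454, 0.0564, 0.0854]
wrist_force: [-0.1, 0.2, -0.3]
tcp_pos: [0.454, 0.0565, 0.087]
wrist_force: [-0.1, -0.6, -0.3]
```

```bash
python3 -m inch '[[[0,-20,0,0],[0,-60,0,0],[-20,-110,0,0],[-50,-130,0,0],[-50,-130,0,0],[-50,-130,0,0]]]'; python3 - <<'E'
from h import *
s,R=rep()
a=env.read_camera("side")[150:290,190:350]; b=env.read_camera("top")[150:290,190:350]
cv2.imwrite("pics/fin.png",cv2.resize(np.hstack([a,b]),None,fx=2.5,fy=2.5,interpolation=cv2.INTER_CUBIC))
E
```

```text
clock: 15.95
tcp_pos: [0.4064, 0.0418, 0.2175]
orientation: [-0.699, 0.7, 0.105, -0.103]
wrist_force: [-0.0, -0.5, -0.9]
finger_gap: -0.0002
t 15.95 tcp [0.4064 0.0418 0.2175] F [-0.  -0.5 -0.9] gap -0.0002
model mm [-102.5  -29.4  217.5]
```

View pics/fin.png

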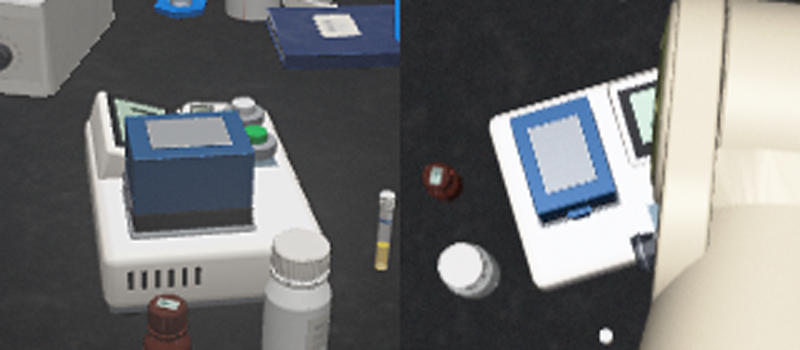

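The cover is shut flat on the turret. The keys are up, the bottles have not moved, and the arm is clear.

```bash
python3 - <<'E'
from workcell import env
print(env.hand_in())
E
```

```text
the job is handed in; nothing more can be done
None
```

The job is handed in after about 16 s of the 51 s allowed; the hand-in gives no verdict. I used closed fingertips only: I pressed the vial down, pushed the cover over from behind until it shut, then pressed and released the green key.

- **Vial:** it stopped firmly with its cap top at z = 0.120 m, the seated height. The force there was about 10 N, against the 45 N limit.
- **Cover:** it stopped at 0.1286 m against an expected 0.129 m. I pressed it with up to 25 N, and it stayed flat on the turret when I let go.
- **Green key:** contact began at about 0.0836 m and the key stopped at about 0.0785 m, so it travelled about 5 mm. The force was back to zero after release. The first camera estimate put the key's top 4 mm too low (0.0795 m), so I relied on the force readings.
- **Last pictures:** the cover is shut, both keys look up, both bottles are in place and the arm is clear of everything. The arm hid the timer in the last top view and it was outside the last side view, so I did not check it. No move went near it.

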